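# Set the column of an inspection stand in its foot and clamp it

## Task

Take the long plain column out of the sloping rack and set it in the bored block of the camera stand's foot; it is a close fit, so start it in the bore edge-first, leaning by about 20 degrees, then straighten it up and slide it fully home. Let go of it, then turn the T-handle clockwise until it resists firmly, so that the column is clamped, but do not force it. Leave everything else on the bench where it is.

Things in the scene. Friction and masses are not known exactly. Their poses are not given: they have to be found in the camera images.
- column: The long plain column: bright steel rod, 22 mm in diameter, 180 mm long, about 0.53 kg, lower rim chamfered 2 mm. Origin at the centre of its lower end, z along the rod to its upper end. It starts in any of the rack's three sockets, 38 mm deep, leaning 30 to 35 degrees from vertical, upper end over the rack's low front. Its neighbours stand 62 mm beside it; it is the longest.
- column_foot (a point): Centre of the column's lower end face.
- rack: Grey plastic wedge fixed to the bench, 82 mm deep, 200 mm wide; its sloping top (front edge 45 mm, rear edge 75 mm above the bench) has a row of three blind round sockets, 24 mm wide and 38 mm deep, at y = -62, 0, +62 mm. Origin at the centre of its underside. The sockets lean 30 degrees from vertical towards its low front, its -x side; a rod comes out along its own axis.
- short_column: Bystander in the rack: a like plain steel rod, 22 mm in diameter but only 110 mm long. Origin at its lower end, z along the rod.
- ball_post: Bystander in the rack: a post whose lower 70 mm is 22 mm in diameter, then a 12 mm neck and a ball of 26 mm at the top, 163 mm long in all. Origin at its lower end, z along the post.
- foot: Foot of the camera stand, fixed: grey plate 150 x 125 x 16 mm (x from -63 to +87 mm), on it an aluminium block 56 x 56 mm, flat top 80 mm above the bench, with an upright blind bore 23.5 mm wide, floor 20 mm above the bench (60 mm deep), sharp mouth. Origin on the bore's axis at bench level, z up; the T-screw is on its front, the -x side. Home, the column's upper end is 200 mm above the bench.
- bore_mouth (a point): Centre of the bore's mouth, in the top face of the foot's block, 80 mm above the bench.
- t_handle (a point): Middle of the foot's T-handle: a round black bar 14 mm thick, 80 mm long, on a 9 mm steel screw that slopes up and out of the block's front, 42 degrees from vertical. About 107 mm above the bench, 70 mm in front of the bore's axis. Its z runs out along the screw, its x along the bar. Below the bar a 14 mm hub reaches 22 mm down; the fixed collar round the screw (24 mm) ends 48 mm down.
- clamp (a joint): Angle of the T-screw, rad; grows clockwise seen from the handle, driving the screw in 3.3 mm a radian. It starts backed off at 0 to 0.3 and turns with an even drag of 0.1 N m until the tip bites on the seated column at 1.0 to 1.15; then resistance climbs steadily. Near 1.5 it has more than doubled (0.25 N m, some 30 N on the column): firm. Beyond 2.1 (0.4 N m, 75 N) it is forced. It stays as left.
- solder_reel: Bystander: reel of solder standing on its flange, 56 mm in diameter and 48 mm high, on the open bench between foot and rack. Origin at its underside.
- solder_reel_2: Bystander: a like reel, farther back. Origin at its underside.
- circuit_board: Bystander: green circuit board 70 x 100 mm on standoffs, 20 mm high, in front. Origin under its centre.
- multimeter: Bystander: handheld meter lying on its back, 160 x 80 x 40 mm, front right. Origin under its centre.
- screwdriver: Bystander: screwdriver lying on the bench, 200 mm long and 26 mm thick, front left. Origin under its centre.
- flux_bottle: Bystander: white bottle 44 mm in diameter and 100 mm high, at the back. Origin at its underside.
- camera_head: Bystander: camera with its lens and bracket lying at the back, about 145 x 60 x 50 mm. Origin under its centre.
There are look-alikes about, which are no part of the job. What is shaped like the column but blue is not meant.

How it is judged:
On the way, in this order (a step that is already met when the one before it is completed fails the run):
1. the leaning column's lower edge is in the mouth of the bore (angle between column's own z axis and vertical above 0.2 rad and z of column_foot in the frame of bore_mouth between -0.02 and 0.003 m and horizontal distance between column_foot and bore_mouth below 0.01 m).
2. the column stands upright, fully home in the bore, let go and not yet clamped (z of column_foot in the frame of foot between 0.017 and 0.0225 m and horizontal distance between column_foot and foot below 0.004 m and angle between the z axis of column and the z axis of foot, either way round below 0.04 rad and contact force between the fingers and column below 0.1 N and contact force between clamp and column below 8 N), for 0.1 s.
3. the T-screw is tight on the column (z of column_foot in the frame of foot between 0.017 and 0.0225 m and horizontal distance between column_foot and foot below 0.004 m and angle between the z axis of column and the z axis of foot, either way round below 0.04 rad and contact force between clamp and column above 20 N), for 0.2 s.
At the end, for the whole second after the job is handed in: The column stands in the foot's bore on its floor (lower end within 2.5 mm of the floor, within 4 mm of the axis, upright within 0.04 rad), at rest, and the T-screw's tip presses on it with more than 12 N; the robot has let go (z of column_foot in the frame of foot between 0.017 and 0.0225 m and horizontal distance between column_foot and foot below 0.004 m and angle between the z axis of column and the z axis of foot, either way round below 0.04 rad and contact force between clamp and column above 12 N and linear speed of column below 0.02 m/s); the robot touches nothing.
It fails at once if the T-screw is forced (over 75 N on the column) (contact force between clamp and column above 75 N).
It fails at once if another thing on the bench or in the rack is moved by more than 30 mm (distance of any of solder_reel, solder_reel_2, circuit_board, multimeter, screwdriver, flux_bottle, camera_head, short_column, ball_post from where it was at the start of the episode above 0.03 m).
It also fails if it takes over 72 s, if anything falls off the work surface, if the arm or the gripper's body presses on something with over 40 N, if the wrist force passes 120 N, or if a joint passes its speed limit or range.

## Robot

A 6-joint arm with a two-finger parallel gripper is mounted at the origin on the work surface. World frame = base frame: x ahead of the robot, y to its left, z up, the work surface at z = 0. Lengths are in m, angles in rad, forces in N, time in s.
With the tool pointing down it reaches from about 0.325 to 1 m from the base axis. Payload 5.1 kg.
Tool frame: the origin (TCP) lies at the very end of the fingers, on their centre line; the grasp point (between the pads) lies 19 mm behind it; z points along the fingers, y is the line along which they close (so a half turn about z gives the same grasp; the last joint's range is limited). The gripper opens to 85 mm and grips with 20 to 120 N. Pads are 22 mm wide; open, the fingers measure 114 mm over their backs; the gripper's body (76 mm by 85 mm) begins 54 mm behind the grasp point. The pads swing forward as they close: fully open they stand 13 mm farther back than shut.
Start: joints at [1.165, 0.124, 1.65, -0, 1.367, -0.083], TCP at [0.206, 0.616, 0.231] pointing down, gripper open.
Joint ranges: [-2.61, 2.61], [-1.02, 2.33], [0.03, 2.71], [-1.35, 4.49], [0.32, 2.68], [-2.91, 2.91]. Speed limits (rad/s): [2.57, 2.57, 3.14, 3.14, 3.14, 3.14].

## Interface

Orientations are given as a 3x3 rotation matrix whose columns are the frame's x, y, z axes.
In Python, from bench import readout, cams, bot gives the robot as it stands. The module is installed in compiled form; this text tells all that it offers.
- The arm moves only by the tool apply_moves, never from a script. Its argument "plan" is a list of rows, each a list of 3 entries, a list of its own where there are three numbers: the closure, from 0 (fully open) to 1 (shut), then the shift along the tool's x, y, z in m, then the turn, a rotation vector about the tool's x, y, z in rad. A call has 1 to 10 rows; each row is the pose to reach, as a shift and turn from the pose commanded when the call began, along the tool's axes at that moment; what a row does not reach only later rows make up. A row lasts 1/12 s, in which the tool goes at most 41.7 mm and 7.16 degrees, less where a joint would pass 70% of its speed; a pose out of reach is approached as far as the arm can. A call with a gripper value outside its range is refused whole. The fingers move at their own pace and stop on an object; "grip_force" is the grip in N (left out, the last holds). Time passes only in rows, so rows that repeat a pose let the fingers close. It gives the time, the measured TCP pose, the force, the opening and the grip force at its end, in the units of the state.
- readout.read_state(): the state, without advancing time (a new reading comes with each control period).
- cams.get_image(name): name is "scene" or "top" or "wrist"; returns a dict with "image" (400x640x3 uint8, blue, green, red), "z_map" (400x640 float32, m along the optical axis (not along the pixel's ray), 0 where there is no reading), "camera_matrix" (3x3 intrinsics, pixels), "world_from_camera" (4x4, takes a point from camera to world coordinates); the wrist camera has in their place "mount" (4x4, takes a point from camera to tool coordinates, whose origin is the TCP and whose axes are the flange's). Camera axes: x right, y up, looking along -z (the intrinsics and any distortion apply to the point x, -y, -z); pixel columns grow to the right and rows downward; lengths in m; the calibration is good to about 2 mm. A picture is of the moment at which its call begins: read the wrist's pose just before it.
- bot.job_done(): hands the job in; it is judged then, once.
The state is a dict: "time": time; "q": joint angles; "joint_vel": joint speeds; "tau": joint torques, N m; "ee_pos": TCP position; "tcp_rot": TCP orientation; "ft_force": force on the tool from outside, world axes, zero at the start; "ft_torque": the same for the moment, N m; "finger_gap": finger opening in m; "grasp_force": force on a finger pad.
Only numpy, scipy, OpenCV 4.12 (cv2) and the standard library are available. Lean on these libraries where they do the work, as an engineer would, in place of code of your own. Each camera call takes 0.05 s, during which the arm holds its last target. There are 200 camera calls.

## Working session

There is one attempt and no reset: what is moved stays moved. The work goes in short steps, Python scripts to look and compute and a tool call to move; the robot and the scene stay as the last step left them, time stands still between calls to the robot, and variables do not carry over. Pictures are saved under pics/ and viewed, at most 10 in all, crops included, and the job is handed in when it is done.

Besides the shell and the picture viewer there is one more tool, called after "Call:" as name([rows], argument=value, ...), one row to a line, values as JSON. apply_moves: Moves the arm, as the interface text tells. Its arguments: {"type":"object","properties":{"plan":{"type":"array","items":{"type":"array"}},"grip_force":{"type":"number"}},"required":["plan"]}

```bash
mkdir -p pics; cat > h.py <<'E'
import numpy as np, cv2
from bench import readout, cams, bot
def grab(n):
    s=readout.read_state(); d=cams.get_image(n)
    T=np.array(d["world_from_camera"]) if n!="wrist" else None
    if T is None:
        W=np.eye(4); W[:3,:3]=np.array(s["tcp_rot"]); W[:3,3]=s["ee_pos"]; T=W@np.array(d["mount"])
    d["T"]=T; return d
def ray(d,u,v):
    K=d["camera_matrix"]; c=np.array([(u-K[0][2])/K[0][0],-(v-K[1][2])/K[1][1],-1.0])
    return d["T"][:3,3], d["T"][:3,:3]@c
def plane(d,u,v,z):
    o,r=ray(d,u,v); return o+r*(z-o[2])/r[2]
def cloud(d):
    z=d["z_map"]; K=d["camera_matrix"]; v,u=np.mgrid[:z.shape[0],:z.shape[1]]
    c=np.stack([(u-K[0][2])/K[0][0]*z,-(v-K[1][2])/K[1][1]*z,-z],-1)
    P=c@d["T"][:3,:3].T+d["T"][:3,3]; P[z<=0]=np.nan; return P
E
python3 - <<'E'
from h import *
import pickle
for n in ("scene","top"):
    d=grab(n); cv2.imwrite(f"pics/{n}0.png",d["image"]); pickle.dump(d,open(n+"0.pkl","wb"))
    print(n,[k for k in d], d["camera_matrix"], d["T"])
s=readout.read_state(); print(s)
E
```

```text
scene ['image', 'z_map', 'camera_matrix', 'world_from_camera', 'T'] [[402.9347815    0.         318.62390855]
 [  0.         402.9347815  199.53362237]
 [  0.           0.           1.        ]] [[-0.40322123 -0.50539104  0.76288435  1.37239293]
 [ 0.9150769  -0.22892403  0.33200612  0.40399832]
 [ 0.00684964  0.83196976  0.55477869  0.70024008]
 [ 0.          0.          0.          1.        ]]
top ['image', 'z_map', 'camera_matrix', 'world_from_camera', 'T'] [[402.93581146   0.         324.190283  ]
 [  0.         402.93581146 200.21866213]
 [  0.           0.           1.        ]] [[-0.00480392  0.99356083 -0.1131981   0.42588766]
 [-0.99989061 -0.003189    0.01444303  0.03799698]
 [ 0.01398904  0.1132551   0.99346746  1.23656164]
 [ 0.          0.          0.          1.        ]]
{'time': 0.1, 'q': array([ 1.16539931e+00,  1.24496994e-01,  1.65152622e+00, -3.20087508e-07,
        1.36751255e+00, -8.26371280e-02]), 'joint_vel': array([ 0.00127997, -0.00177972, -0.00330139,  0.00206696,  0.0008723 ,
       -0.00072809]), 'tau': array([ 4.50564212e-04, -4.24927711e+01, -3.66654789e+01, -5.31691427e-06,
        3.91516864e-03, -2.09160834e-05]), 'ee_pos': array([0.20600348, 0.61591289, 0.23014562]), 'tcp_rot': array([[-9.48363595e-01,  3.17184339e-01, -7.66043242e-04],
       [ 3.17185224e-01,  9.48361927e-01, -1.78573789e-03],
       [ 1.60078152e-04, -1.93650640e-03, -9.99998112e-01]]), 'ft_force': array([ 0.32851813,  0.28041954, -0.57817706]), 'ft_torque': array([-0.02078157,  0.01042134, -0.0401798 ]), 'grasp_force': 0.0, 'finger_gap': 0.08553537193225315}
```

View pics/scene0.png

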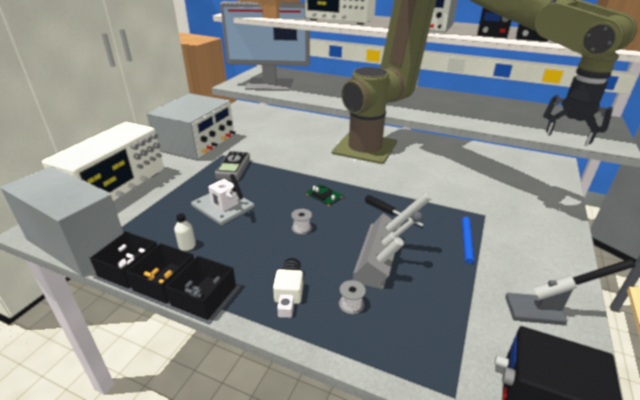

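View pics/top0.png

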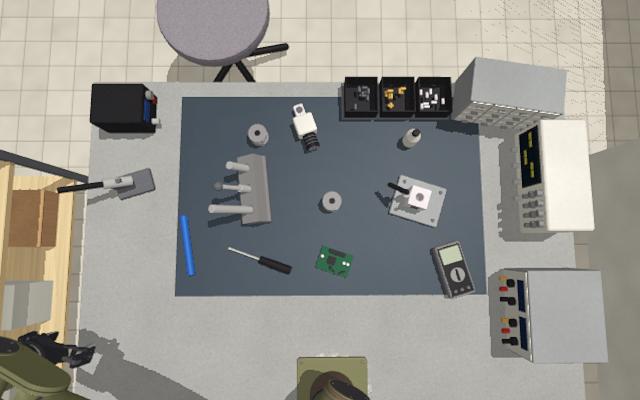

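Top view candidates: the long rod at (230,209), the ball post at (232,187) with a ball end, the short rod at (237,166), and the blue rod at (187,245), which isn't meant. I choose (230,209) for its length, and will check it in a crop. The foot is at (419,199) with its T-handle at (398,187), pointing left in the image (+y).

```bash
python3 - <<'E'
from h import *
import pickle
t=pickle.load(open("top0.pkl","rb")); s=pickle.load(open("scene0.pkl","rb"))
a=cv2.resize(t["image"][140:235,195:280],None,fx=4.5,fy=4.5,interpolation=cv2.INTER_CUBIC)
b=cv2.resize(t["image"][165:235,380:455],None,fx=5,fy=5,interpolation=cv2.INTER_CUBIC)
h=max(a.shape[0],b.shape[0]); c=np.zeros((h,a.shape[1]+b.shape[1],3),np.uint8); c[:a.shape[0],:a.shape[1]]=a; c[:b.shape[0],a.shape[1]:]=b
cv2.imwrite("pics/crop0.png",c)
for n,d in(("top",t),("scene",s)):
    P=cloud(d); d["P"]=P
    for k,(u,v) in dict(mat=(300,270),rackc=(255,188),longtop=(212,209),longmid=(230,209),foot=(440,215),block=(428,205),bore=(419,199),hand=(398,187)).items():
        if n=="top": print(k,P[v,u].round(4))
S=s["P"].reshape(-1,3); Tp=t["P"].reshape(-1,3)
A=np.concatenate([Tp,S])
print("table z",np.nanmedian(Tp[(abs(Tp[:,2])<.02)][:,2]))
c=t["P"][199,419]
for n,Q in(("top",Tp),("scene",S)):
    m=(np.hypot(*(Q[:,:2]-c[:2]).T)<.06)&(abs(Q[:,2]-.08)<.005)
    q=Q[m]; print(n,"block top",len(q),cv2.minAreaRect(q[:,:2].astype(np.float32)),np.median(q[:,2]))
    m=(np.hypot(*(Q[:,:2]-c[:2]).T)<.12)&(abs(Q[:,2]-.016)<.005)
    q=Q[m]; print(n,"plate",len(q),cv2.minAreaRect(q[:,:2].astype(np.float32)),np.median(q[:,2]))
    m=(np.hypot(*(Q[:,:2]-c[:2]).T)<.14)&(Q[:,2]>.088)
    print(n,"handle pts",m.sum(),Q[m].mean(0) if m.any() else 0, Q[m].min(0),Q[m].max(0))
E
```

```text
mat [0.3545 0.0942 0.0004]
rackc [0.5949 0.2222 0.0731]
longtop [0.5241 0.3171 0.1797]
longmid [0.528  0.2797 0.1358]
foot [ 0.5194 -0.3365  0.0032]
block [ 0.5495 -0.2976  0.0136]
bore [ 0.5667 -0.2676  0.0253]
hand [ 0.5906 -0.1868  0.1142]
table z 0.00011797617249498238
top block top 332 ((0.5674958825111389, -0.2521260976791382), (0.064849853515625, 0.05637769028544426), 72.08787536621094) 0.07938491060107933
top plate 1333 ((0.5628227591514587, -0.26660600304603577), (0.14987428486347198, 0.1250332146883011), 72.24935150146484) 0.015504393289196283
top handle pts 115 [ 0.58579747 -0.18960511  0.11360876] [ 0.56829924 -0.2145106   0.08838727] [ 0.60587084 -0.16312573  0.13761421]
scene block top 212 ((0.5719472765922546, -0.24776358902454376), (0.07713495194911957, 0.05768391117453575), 71.85227966308594) 0.07932731662631548
scene plate 723 ((0.5660245418548584, -0.2657301425933838), (0.15328942239284515, 0.12657910585403442), 72.21399688720703) 0.015389621935062214
scene handle pts 142 [ 0.59198144 -0.18937119  0.1092219 ] [ 0.57232889 -0.21253402  0.08835659] [ 0.61039056 -0.1617876   0.13487511]
```

View pics/crop0.png

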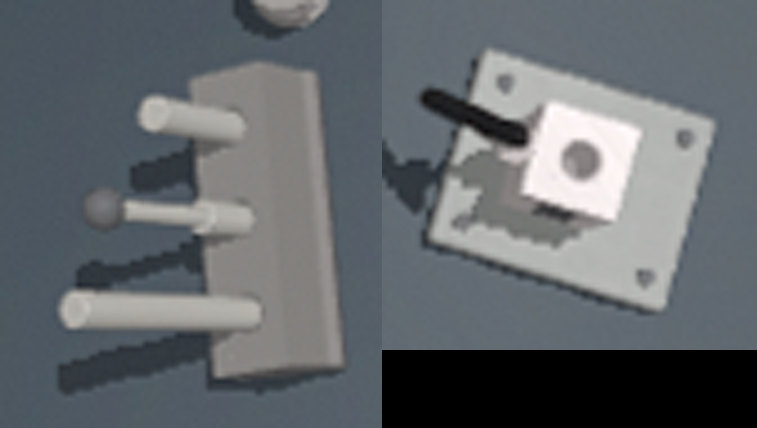

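The crop confirms it: the lowest rod, at (160,310) in the crop, is the longest, plain and grey. The ball post is in the middle and the short rod above. The foot's bore is at crop (580,160), and the bar runs from (425,95) to (525,135). Next I fit the geometry.

```bash
cat >> h.py <<'E'
from scipy.optimize import least_squares
def cylfit(Q,p0,u0,r=.011):
    u0=np.array(u0)/np.linalg.norm(u0); p0=np.array(p0,float)
    e1=np.cross(u0,[1,0,0]); e1/=np.linalg.norm(e1); e2=np.cross(u0,e1)
    def ax(x):
        u=u0+x[2]*e1+x[3]*e2; u/=np.linalg.norm(u); return p0+x[0]*e1+x[1]*e2,u
    def res(x):
        p,u=ax(x); w=Q-p; return np.linalg.norm(w-np.outer(w@u,u),axis=1)-r
    s=least_squares(res,np.zeros(4),loss="soft_l1",f_scale=.002); p,u=ax(s.x); return p,u,res(s.x)
def near(P,p,u,R,lo,hi):
    Q=P.reshape(-1,3); w=Q-p; t=w@u; return Q[(np.linalg.norm(w-t[:,None]*u,axis=1)<R)&(t>lo)&(t<hi)]
E
python3 - <<'E'
from h import *
import pickle
t=pickle.load(open("top0.pkl","rb")); s=pickle.load(open("scene0.pkl","rb"))
C=[cloud(t),cloud(s)]
p=np.array([.5241,.3171,.17]); u=np.array([.5241-.528,.3171-.2797,.1797-.1358]); u/=np.linalg.norm(u)
for n,P in(("top",[C[0]]),("scene",[C[1]]),("both",C)):
    pp,uu=p,u
    for _ in range(3):
        Q=np.concatenate([near(c,pp,uu,.017,-.11,.015) for c in P]); Q=Q[np.isfinite(Q[:,0])]
        pp,uu,r=cylfit(Q,pp,uu)
    tt=(Q-pp)@uu; end=pp+uu*np.percentile(tt,99)
    print(n,len(Q),"rms",r.std().round(4),"u",uu.round(4),"tilt",np.degrees(np.arccos(uu[2])).round(1),"top end",end.round(4),"foot",(end-.18*uu).round(4))
# rim ellipse of bore in top image
g=cv2.cvtColor(t["image"],cv2.COLOR_BGR2GRAY)
sub=cv2.resize(g[180:215,405:435],None,fx=8,fy=8,interpolation=cv2.INTER_CUBIC)
m=(sub<175).astype(np.uint8); n,l,st,ce=cv2.connectedComponentsWithStats(m)
for i in range(1,n):
    if 800<st[i,4]<12000 : 
        U=405+(ce[i][0]+.5)/8-.5; V=180+(ce[i][1]+.5)/8-.5
        print("blob",st[i],U,V,plane(t,U,V,.08).round(4))
# white block-top rectangle
m=(g[175:225,400:445]>195).astype(np.uint8); cs,_=cv2.findContours(m,cv2.RETR_EXTERNAL,cv2.CHAIN_APPROX_NONE)
c=max(cs,key=cv2.contourArea); R=cv2.minAreaRect(c.astype(np.float32)); print("top rect",R,plane(t,R[0][0]+400,R[0][1]+175,.08))
c0=np.array([.588,-.1886])
for n,P,d in(("top",C[0],t),("scene",C[1],s)):
    Q=P.reshape(-1,3); k=(d["image"].max(2)<60).reshape(-1)&(np.hypot(*(Q[:,:2]-c0).T)<.06)&(Q[:,2]>.07)
    Q=Q[k]; _,S,V=np.linalg.svd(Q-Q.mean(0),full_matrices=False); pp,uu,r=cylfit(Q,Q.mean(0),V[0],.007)
    tt=(Q-pp)@uu; print(n,len(Q),"bar u",uu.round(3),"ends",(pp+uu*tt.min()).round(4),(pp+uu*tt.max()).round(4),"rms",r.std())
E
```

```text
top 289 rms 0.0019 u [-0.0612  0.5542  0.8301] tilt 33.9 top end [0.5248 0.3212 0.1788] foot [0.5358 0.2214 0.0294]
scene 406 rms 0.0016 u [-0.0602  0.5595  0.8267] tilt 34.2 top end [0.5265 0.3219 0.1772] foot [0.5373 0.2212 0.0284]
both 695 rms 0.0019 u [-0.0601  0.5572  0.8282] tilt 34.1 top end [0.5259 0.3216 0.1782] foot [0.5368 0.2213 0.0291]
blob [ 101    0  139   50 3824] 428.1968161610879 181.61153242677824 [ 0.6113 -0.2823  0.08  ]
blob [   0   44   60   80 2855] 407.774146234676 190.3691112084063 [ 0.5857 -0.2219  0.08  ]
blob [  89  106   60   62 2839] 419.37713543501235 196.5505239520958 [ 0.5675 -0.2551  0.08  ]
blob [    0   135   170   145 10575] 411.690195035461 207.67382387706857 [ 0.5352 -0.2318  0.08  ]
top rect ((19.252294540405273, 21.325687408447266), (20.40169906616211, 19.827003479003906), 16.699243545532227) [ 0.5681542  -0.25477221  0.08      ]
top 90 bar u [-0.434 -0.624  0.65 ] ends [ 0.604  -0.1657  0.0824] [ 0.5715 -0.2124  0.131 ] rms 0.0016866367663481358
scene 97 bar u [ 0.41   0.622 -0.667] ends [ 0.5756 -0.2098  0.129 ] [ 0.605  -0.1652  0.0811] rms 0.0021409841108378435
```

```bash
cat >> h.py <<'E'
from scipy.spatial.transform import Rotation as Ro
def rot(y,z):
    z=np.array(z,float); z/=np.linalg.norm(z); y=np.array(y,float); y-=z*(y@z); y/=np.linalg.norm(y); return np.c_[np.cross(y,z),y,z]
def go(pos,R=None,show=True):
    s=readout.read_state(); R0=np.array(s["tcp_rot"]); R=R0 if R is None else R
    print("shift",(R0.T@(np.array(pos)-s["ee_pos"])).round(4).tolist(),"turn",Ro.from_matrix(R0.T@R).as_rotvec().round(4).tolist(),"t",round(s["time"],2),"q",np.round(s["q"],2),"F",np.round(s["ft_force"],1),"gap",round(s["finger_gap"],4))
CF=np.array([.5368,.2213,.0291]); CU=np.array([-.0601,.5572,.8282])
B=np.array([.567,-.2551,.08]); XF=np.array([-.305,-.952,0]); YF=np.array([.952,-.305,0]); AX=-XF*np.sin(np.radians(42))+np.array([0,0,np.cos(np.radians(42))])
RC=rot([1,0,0],-CU)
E
python3 -c "
from h import *
go(CF+.24*CU,RC)"
```

```text
shift [-0.3828, -0.1471, 0.0025] turn [0.316, -0.5466, 1.1918] t 0.1 q [ 1.17  0.12  1.65 -0.    1.37 -0.08] F [ 0.3  0.3 -0.6] gap 0.0855
```

Call:
apply_moves([
  [0.45,[-0.383,-0.147,0.002],[0.316,-0.547,1.192]],
  [0.45,[-0.383,-0.147,0.002],[0.316,-0.547,1.192]],
  [0.45,[-0.383,-0.147,0.002],[0.316,-0.547,1.192]],
  [0.45,[-0.383,-0.147,0.002],[0.316,-0.547,1.192]],
  [0.45,[-0.383,-0.147,0.002],[0.316,-0.547,1.192]],
  [0.45,[-0.383,-0.147,0.002],[0.316,-0.547,1.192]],
  [0.45,[-0.383,-0.147,0.002],[0.316,-0.547,1.192]],
  [0.45,[-0.383,-0.147,0.002],[0.316,-0.547,1.192]],
  [0.45,[-0.383,-0.147,0.002],[0.316,-0.547,1.192]],
  [0.45,[-0.383,-0.147,0.002],[0.316,-0.547,1.192]],
])

```text
time: 0.93
ee_pos: [0.5242, 0.3535, 0.2289]
tcp_rot: [[-0.083, 0.993, 0.081], [0.845, 0.113, -0.523], [-0.529, 0.024, -0.848]]
ft_force: [-0.2, 0.4, -0.9]
finger_gap: 0.0472
grasp_force: 0.0
```

```bash
python3 -c "
from h import *
go(CF+.24*CU,RC)"
```

```text
shift [0.002, -0.0016, -0.0] turn [0.0221, -0.0385, 0.0811] t 0.93 q [ 0.71  0.27  1.55 -0.47  1.63  0.65] F [-0.2  0.4 -0.9] gap 0.0472
```

Call:
apply_moves([
  [0.45,[0.002,-0.002,0],[0.022,-0.038,0.081]],
  [0.45,[0.002,-0.002,0],[0.022,-0.038,0.081]],
  [0.45,[0.002,-0.002,0],[0.022,-0.038,0.081]],
])

```text
time: 1.18
ee_pos: [0.5204, 0.3569, 0.2268]
tcp_rot: [[-0.009, 0.998, 0.061], [0.831, 0.041, -0.554], [-0.556, 0.045, -0.83]]
ft_force: [0.1, -0.4, -0.1]
finger_gap: 0.047
grasp_force: 0.0
```

```bash
python3 - <<'E'
from h import *
d=grab("wrist"); P=cloud(d); cv2.imwrite("pics/w1.png",d["image"])
pp,uu=CF+.18*CU,CU
for _ in range(3):
    Q=near(P,pp,uu,.017,-.11,.0); pp,uu,r=cylfit(Q,pp,uu)
print(len(Q),r.std(),"u",uu.round(4)); k=(CF+.126*CU-pp)@uu; print("axis off at grasp",(pp+k*uu-(CF+.126*CU)).round(4))
t=(near(P,pp,uu,.01,-.05,.03)-pp)@uu; print("top end along",np.percentile(t,[90,99]), (CF+.18*CU-pp)@uu)
go(CF+.126*CU,RC); go(pp+k*uu,rot([1,0,0],-uu))
E
```

```text
1264 0.0026043048057325475 u [-0.0557  0.5554  0.8297]
axis off at grasp [ 0.0002  0.0008 -0.0005]
top end along [-0.00024082  0.00047584] -1.0038972411940657e-07
shift [-0.0025, 0.0019, 0.1151] turn [0.0018, -0.0039, 0.0088] t 1.23 q [ 0.72  0.3   1.53 -0.48  1.66  0.73] F [0.1 0.4 0.7] gap 0.0467
shift [-0.0015, 0.0022, 0.1151] turn [0.0063, -0.0015, 0.0089] t 1.23 q [ 0.72  0.3   1.53 -0.48  1.66  0.73] F [0.1 0.4 0.7] gap 0.0467
```

View pics/w1.png

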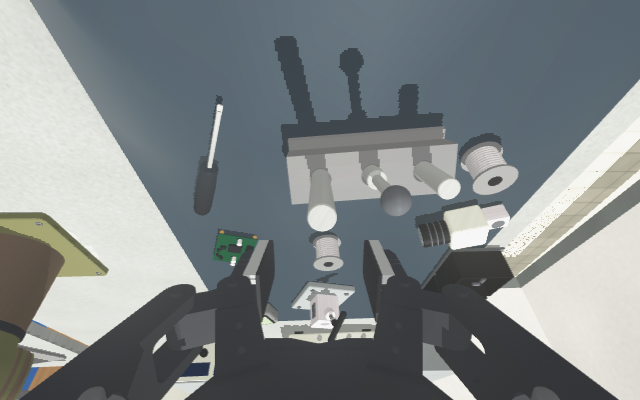

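The wrist view shows the long rod's end at (322,215), centred between the fingers (260 and 375), with the ball post at (396,200) clear. All three cameras agree on the axis, so I advance and grip.

Call:
apply_moves([
  [0.45,[0,0.001,0.03],[0,0,0]],
  [0.45,[0,0.001,0.06],[0,0,0]],
  [0.45,[0,0.001,0.09],[0,0,0]],
  [0.45,[0,0.001,0.115],[0,0,0]],
  [0.45,[0,0.001,0.115],[0,0,0]],
  [0.45,[0,0.001,0.115],[0,0,0]],
])

```text
time: 1.73
ee_pos: [0.5276, 0.2932, 0.1324]
tcp_rot: [[-0.008, 0.998, 0.061], [0.831, 0.041, -0.555], [-0.556, 0.046, -0.83]]
ft_force: [0.3, 0.7, 0.3]
finger_gap: 0.0471
grasp_force: 0.0
```

```bash
python3 -c "
from h import *
go(CF+.126*CU,RC)"
```

```text
shift [-0.002, 0.0016, 0.0002] turn [0.0011, -0.0029, 0.008] t 1.73 q [ 0.64  0.31  1.69 -0.5   1.48  0.75] F [0.3 0.7 0.3] gap 0.0471
```

Call:
apply_moves([
  [0.45,[-0.001,0.0015,0],[0,0,0]],
  [0.8,[-0.001,0.0015,0],[0,0,0]],
  [0.8,[-0.001,0.0015,0],[0,0,0]],
  [0.8,[-0.001,0.0015,0],[0,0,0]],
  [0.8,[-0.001,0.0015,0],[0,0,0]],
  [0.8,[-0.001,0.0015,0],[0,0,0]],
], grip_force=100)

```text
time: 2.23
ee_pos: [0.5304, 0.2941, 0.1358]
tcp_rot: [[-0.005, 0.998, 0.063], [0.833, 0.039, -0.552], [-0.554, 0.05, -0.831]]
ft_force: [-2.6, 3.5, 7.3]
finger_gap: 0.0208
grasp_force: 97.4
```

Call:
apply_moves([
  [0.8,[-0.001,0.0015,-0.01],[0,0,0]],
  [0.8,[-0.001,0.0015,-0.025],[0,0,0]],
  [0.8,[-0.001,0.0015,-0.045],[0,0,0]],
  [0.8,[-0.001,0.0015,-0.07],[0,0,0]],
  [0.8,[-0.001,0.0015,-0.1],[0,0,0]],
  [0.8,[-0.001,0.0015,-0.13],[0,0,0]],
  [0.8,[-0.001,0.0015,-0.15],[0,0,0]],
  [0.8,[-0.001,0.0015,-0.15],[0,0,0]],
])

```text
time: 2.9
ee_pos: [0.5235, 0.3789, 0.264]
tcp_rot: [[-0.005, 0.998, 0.069], [0.836, 0.042, -0.548], [-0.549, 0.055, -0.834]]
ft_force: [-0.1, -0.5, -4.5]
finger_gap: 0.0206
grasp_force: 99.3
```

```bash
cat >> h.py <<'E'
def column(cl,back=.16,lo=-.15,hi=.05):
    """cylinder fit about the tool's axis; returns foot guess, axis"""
    s=readout.read_state(); R=np.array(s["tcp_rot"]); u=-R[:,2]; p=np.array(s["ee_pos"])
    for _ in range(4):
        Q=np.concatenate([near(c,p,u,.018,-.13,-.004) for c in cl]); p,u,r=cylfit(Q,p,u); p=p+u*((np.array(s["ee_pos"])-p)@u)
    Q=np.concatenate([near(c,p,u,.014,-.2,0) for c in cl]); tt=(Q-p)@u; 
    f=p+u*np.percentile(tt,1); print("fit n",len(Q),"rms",r.std().round(4),"u",u.round(4),"foot",f.round(4),"in tool: u",(R.T@u).round(4),"foot",(R.T@(f-s["ee_pos"])).round(4)); return f,u
E
python3 - <<'E'
from h import *
t=grab("top"); s=grab("scene"); w=grab("wrist")
for c in ([t],[s],[w],[t,s]): 
    try: column([cloud(x) for x in c])
    except Exception as e: print(e)
# upright-frame target over foot: lean away 20deg, foot 60mm above mouth
U=np.cos(.35)*np.array([0,0,1])+np.sin(.35)*XF
go(B+[0,0,.1]+.126*U,rot(YF,-U))
E
```

```text
fit n 320 rms 0.0012 u [-0.06    0.5524  0.8314] foot [0.5294 0.3078 0.159 ] in tool: u [-2.6e-03  8.0e-04 -1.0e+00] foot [-0.0012  0.0002  0.119 ]
fit n 474 rms 0.0014 u [-0.0514  0.5549  0.8303] foot [0.5299 0.306  0.1553] in tool: u [-1.0e-04  9.4e-03 -1.0e+00] foot [-0.0007  0.0005  0.1231]
fit n 1521 rms 0.0002 u [-0.0539  0.5567  0.829 ] foot [0.5288 0.306  0.1546] in tool: u [ 0.0022  0.007  -1.    ] foot [-0.0002 -0.0007  0.1237]
fit n 787 rms 0.0013 u [-0.0546  0.5529  0.8315] foot [0.5298 0.3062 0.1561] in tool: u [-0.0024  0.0062 -1.    ] foot [-0.0009  0.0004  0.1224]
shift [-0.5809, 0.007, 0.3399] turn [0.0909, 0.922, 0.3544] t 3.05 q [ 0.73  0.31  1.47 -0.48  1.72  0.72] F [-0.4 -0.2 -6.9] gap 0.0209
```

Call:
apply_moves([
  [0.8,[-0.022,0.002,-0.033],[0,0,0]],
  [0.8,[-0.603,0.009,0.307],[0.091,0.922,0.354]],
  [0.8,[-0.603,0.009,0.307],[0.091,0.922,0.354]],
  [0.8,[-0.603,0.009,0.307],[0.091,0.922,0.354]],
  [0.8,[-0.603,0.009,0.307],[0.091,0.922,0.354]],
  [0.8,[-0.603,0.009,0.307],[0.091,0.922,0.354]],
  [0.8,[-0.603,0.009,0.307],[0.091,0.922,0.354]],
  [0.8,[-0.603,0.009,0.307],[0.091,0.922,0.354]],
  [0.8,[-0.603,0.009,0.307],[0.091,0.922,0.354]],
  [0.8,[-0.603,0.009,0.307],[0.091,0.922,0.354]],
])

```text
time: 3.88
ee_pos: [0.5367, -0.0041, 0.3169]
tcp_rot: [[0.294, 0.95, 0.102], [0.892, -0.311, 0.328], [0.343, -0.005, -0.939]]
ft_force: [1.6, -0.4, -6.6]
finger_gap: 0.021
grasp_force: 99.4
```

```bash
python3 -c "
from h import *
U=np.cos(.35)*np.array([0,0,1])+np.sin(.35)*XF
go(B+[0,0,.1]+.125*U,rot(YF,-U))"
```

```text
shift [-0.2619, 0.1072, -0.0756] turn [-0.0031, -0.0003, -0.0075] t 3.88 q [-0.29 -0.21  1.86  0.35  1.49  0.  ] F [ 1.6 -0.4 -6.6] gap 0.021
```

Call:
apply_moves([
  [0.8,[-0.262,0.107,-0.076],[0,0,0]],
  [0.8,[-0.262,0.107,-0.076],[0,0,0]],
  [0.8,[-0.262,0.107,-0.076],[0,0,0]],
  [0.8,[-0.262,0.107,-0.076],[0,0,0]],
  [0.8,[-0.262,0.107,-0.076],[0,0,0]],
  [0.8,[-0.262,0.107,-0.076],[0,0,0]],
  [0.8,[-0.262,0.107,-0.076],[0,0,0]],
  [0.8,[-0.262,0.107,-0.076],[0,0,0]],
  [0.8,[-0.262,0.107,-0.076],[0,0,0]],
  [0.8,[-0.262,0.107,-0.076],[0,0,0]],
])

```text
time: 4.72
ee_pos: [0.5574, -0.2909, 0.2997]
tcp_rot: [[0.289, 0.952, 0.102], [0.893, -0.306, 0.329], [0.345, -0.004, -0.939]]
ft_force: [-0.1, 0.5, -6.5]
finger_gap: 0.0206
grasp_force: 99.7
```

```bash
cat > m.py <<'E'
from h import *
import pickle
w=grab("wrist"); t=grab("top"); s=grab("scene")
for c in ([t],[s],[w]): 
    try: column([cloud(x) for x in c])
    except Exception as e: print(e)
for n,d in(("top",t),("scene",s),("wrist",w)):
    Q=cloud(d).reshape(-1,3); m=(np.hypot(*(Q[:,:2]-B[:2]).T)<.06)&(abs(Q[:,2]-.08)<.006)
    q=Q[m]; q=q[(abs((q-B)@XF)<.032)&(abs((q-B)@YF)<.032)]; print(n,len(q),"z",np.median(q[:,2]).round(4),"xf",np.percentile((q-B)@XF,[1,99]).round(4),"yf",np.percentile((q-B)@YF,[1,99]).round(4))
cv2.imwrite("pics/w%d.png"%int(readout.read_state()["time"]*100),w["image"])
U=np.cos(.35)*np.array([0,0,1])+np.sin(.35)*XF
go(B+[0,0,.03]-.002*XF+.125*U,rot(YF,-U))
E
python3 m.py; ls pics
```

```text
fit n 257 rms 0.0009 u [-0.0974 -0.2974  0.9498] foot [ 0.5682 -0.2548  0.1798] in tool: u [ 0.0326 -0.0023 -0.9995] foot [-0.0081 -0.0014  0.1272]
fit n 385 rms 0.0017 u [-0.0949 -0.2988  0.9496] foot [ 0.5703 -0.2528  0.1782] in tool: u [ 3.190e-02  4.000e-04 -9.995e-01] foot [-6.300e-03  1.000e-04  1.296e-01]
fit n 1540 rms 0.0002 u [-0.0942 -0.2987  0.9497] foot [ 0.5687 -0.2542  0.1797] in tool: u [ 0.0323  0.0011 -0.9995] foot [-0.0075 -0.001   0.1275]
top 302 z 0.0793 xf [-0.0294  0.0285] yf [-0.0283  0.0274]
scene 209 z 0.0792 xf [-0.0314  0.0273] yf [-0.026   0.0301]
wrist 937 z 0.0797 xf [-0.0307  0.0262] yf [-0.0272  0.0283]
shift [-0.0307, -0.0024, 0.0682] turn [-0.0004, -0.001, 0.0012] t 4.87 q [-0.7   0.1   1.59  0.32  1.59 -0.41] F [-0.3  0.2 -6. ] gap 0.0205
crop0.png
scene0.png
top0.png
w1.png
w486.png
```

View pics/w486.png

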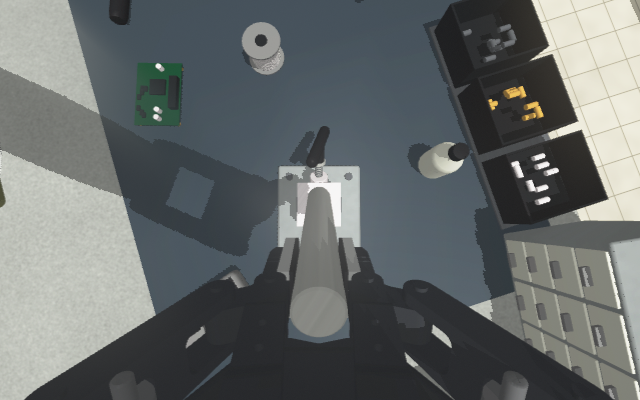

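The rod's foot end, at about (318,195), hides the bore. The block top spans u 297–341, and the handle is at (318,145). The rod has slipped about 2° and 3 mm in the grip, so I'll account for that and grip harder.

```bash
cat >> h.py <<'E'
B=B-.001*XF
def gocol(F,lean,uc=(.0323,.0005,-.9995),fc=(-.0075,-.0008,.1285)):
    U=np.cos(lean)*np.array([0,0,1])+np.sin(lean)*XF
    uc=np.array(uc); d=np.arctan2(uc[0],-uc[2])
    R=rot(YF,-U)@Ro.from_rotvec([0,d,0]).as_matrix()
    print("chk",(R@uc-U).round(3)); go(np.array(F)-R@np.array(fc),R)
E
python3 -c "
from h import *
gocol(B+[0,0,.02]-.002*XF,.32)"
```

```text
chk [ 0. -0.  0.]
shift [-0.026, -0.0016, 0.0744] turn [-0.0004, 0.0013, 0.0012] t 4.87 q [-0.7   0.1   1.59  0.32  1.59 -0.41] F [-0.3  0.2 -6. ] gap 0.0205
```

Call:
apply_moves([
  [0.9,[-0.012,-0.001,0.035],[0,0,0]],
  [0.9,[-0.022,-0.0015,0.06],[0,0,0]],
  [0.9,[-0.026,-0.0015,0.0745],[0,0,0]],
  [0.9,[-0.026,-0.0015,0.0745],[0,0,0]],
  [0.9,[-0.026,-0.0015,0.0745],[0,0,0]],
], grip_force=120)

```text
time: 5.28
ee_pos: [0.5579, -0.2881, 0.2232]
tcp_rot: [[0.285, 0.953, 0.105], [0.894, -0.304, 0.328], [0.345, -0.0, -0.939]]
ft_force: [0.6, -0.5, -4.9]
finger_gap: 0.0205
grasp_force: 117.8
```

```bash
python3 - <<'E'
from h import *
t=grab("top"); s=grab("scene"); w=grab("wrist")
for c in ([t],[s],[w]): column([cloud(x) for x in c])
gocol(B+[0,0,-.001]-.002*XF,.34)
E
```

```text
fit n 260 rms 0.001 u [-0.0964 -0.298   0.9497] foot [ 0.5712 -0.2435  0.0731] in tool: u [ 0.0309  0.0047 -0.9995] foot [-0.0077 -0.0037  0.1606]
fit n 406 rms 0.0017 u [-0.107 -0.29   0.951] foot [ 0.5792 -0.2329  0.0376] in tool: u [ 0.0355 -0.0079 -0.9993] foot [-0.0081  0.0005  0.1982]
fit n 1743 rms 0.0002 u [-0.1013 -0.2944  0.9503] foot [ 0.5746 -0.2439  0.0756] in tool: u [ 0.0329 -0.0011 -0.9995] foot [-0.0062 -0.0003  0.1585]
chk [ 0. -0.  0.]
shift [-0.0099, -0.0026, 0.0232] turn [0.0055, 0.0228, 0.0024] t 5.43 q [-0.7   0.14  1.67  0.33  1.47 -0.45] F [ 0.7 -0.1 -4.6] gap 0.0206
```

Call:
apply_moves([
  [0.9,[-0.004,-0.001,0.008],[0,0.01,0]],
  [0.9,[-0.008,-0.002,0.016],[0.003,0.023,0]],
  [0.9,[-0.011,-0.0025,0.023],[0.005,0.023,0]],
  [0.9,[-0.011,-0.0025,0.023],[0.005,0.023,0]],
  [0.9,[-0.011,-0.0025,0.023],[0.005,0.023,0]],
])

```text
time: 5.85
ee_pos: [0.5552, -0.2919, 0.197]
tcp_rot: [[0.285, 0.952, 0.109], [0.887, -0.305, 0.347], [0.364, -0.002, -0.931]]
ft_force: [3.6, -3.5, -9.0]
finger_gap: 0.0203
grasp_force: 118.3
```

```bash
python3 - <<'E'
from h import *
t=grab("top"); s=grab("scene")
a=cv2.resize(s["image"][150:230,180:270],None,fx=4.4,fy=4.4,interpolation=cv2.INTER_CUBIC)
b=cv2.resize(t["image"][165:235,380:455],None,fx=5,fy=5,interpolation=cv2.INTER_CUBIC)
c=np.zeros((360,a.shape[1]+b.shape[1],3),np.uint8); c[:a.shape[0],:a.shape[1]]=a; c[:b.shape[0],a.shape[1]:]=b
cv2.imwrite("pics/edge.png",c)
gocol(B+[0,0,-.001]-.002*XF,.34,fc=(-.006,-.0008,.1285))
E
```

```text
chk [ 0. -0.  0.]
shift [0.0014, 0.0009, -0.0028] turn [-0.0021, 0.0, 0.0] t 5.95 q [-0.72  0.17  1.69  0.34  1.45 -0.48] F [ 3.1 -3.6 -8. ] gap 0.0206
```

View pics/edge.png

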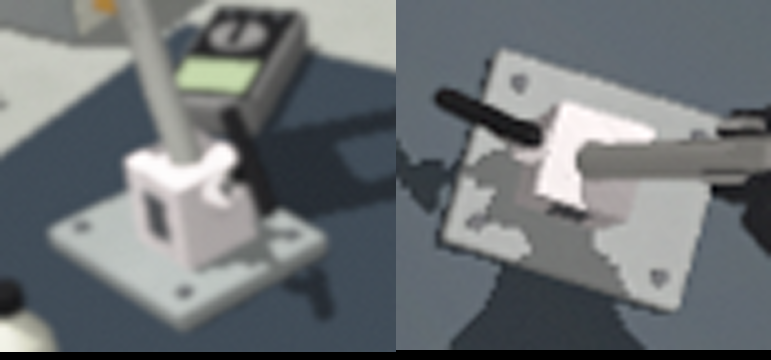

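The rod's lower edge is in the bore mouth: it enters at crop (185,150) in the scene view and (580,160) in the top view, leaning away from the handle. Side force is small, so I straighten it now.

```bash
python3 - <<'E'
from h import *
for l,x in((.2,-.001),(.1,-.0005),(0,0)): gocol(B+[0,0,-.003]+x*XF,l,fc=(-.006,-.0008,.1285))
E
```

```text
chk [ 0. -0.  0.]
shift [0.0176, 0.0009, 0.0008] turn [-0.0021, -0.1399, 0.0002] t 5.95 q [-0.72  0.17  1.69  0.34  1.45 -0.48] F [ 3.1 -3.6 -8. ] gap 0.0206
chk [ 0. -0.  0.]
shift [0.0297, 0.0009, 0.0036] turn [-0.0021, -0.2399, 0.0003] t 5.95 q [-0.72  0.17  1.69  0.34  1.45 -0.48] F [ 3.1 -3.6 -8. ] gap 0.0206
chk [ 0. -0.  0.]
shift [0.0413, 0.0009, 0.0077] turn [-0.0021, -0.3399, 0.0004] t 5.95 q [-0.72  0.17  1.69  0.34  1.45 -0.48] F [ 3.1 -3.6 -8. ] gap 0.0206
```

Call:
apply_moves([
  [0.9,[0.005,0.001,0],[0,-0.04,0]],
  [0.9,[0.009,0.001,0],[0,-0.07,0]],
  [0.9,[0.0135,0.001,0.0005],[0,-0.105,0]],
  [0.9,[0.0175,0.001,0.001],[0,-0.14,0]],
  [0.9,[0.0175,0.001,0.001],[0,-0.14,0]],
  [0.9,[0.0175,0.001,0.001],[0,-0.14,0]],
])

```text
time: 6.45
ee_pos: [0.5611, -0.2753, 0.2046]
tcp_rot: [[0.295, 0.953, 0.068], [0.927, -0.302, 0.221], [0.231, -0.002, -0.973]]
ft_force: [1.2, -3.2, -4.8]
finger_gap: 0.0201
grasp_force: 118.4
```

```bash
python3 - <<'E'
from h import *
t=grab("top"); s=grab("scene"); w=grab("wrist")
P=[near(cloud(d),B+[0,0,0.001],np.array([0,0,1.]),.09,.005,.3) for d in(t,s,w)]
for p in P: column([p])
for l,x in((.1,-.0005),(0,0)): gocol(B+[0,0,-.003]+x*XF,l,fc=(-.006,-.0008,.1285))
E
```

```text
fit n 157 rms 0.0007 u [-0.0541 -0.1848  0.9813] foot [ 0.5661 -0.2553  0.086 ] in tool: u [ 0.0409  0.0021 -0.9992] foot [-0.0072 -0.001   0.12  ]
fit n 312 rms 0.0017 u [-0.0588 -0.1859  0.9808] foot [ 0.5682 -0.2548  0.0862] in tool: u [ 0.0384 -0.0021 -0.9993] foot [-0.006   0.0008  0.1202]
fit n 1438 rms 0.0002 u [-0.0601 -0.1869  0.9805] foot [ 0.5677 -0.2543  0.0871] in tool: u [ 0.0371 -0.0031 -0.9993] foot [-5.500e-03  1.000e-04  1.193e-01]
chk [ 0. -0.  0.]
shift [0.0118, 0.0002, 0.0021] turn [-0.0028, -0.1024, 0.0006] t 6.6 q [-0.64  0.12  1.71  0.22  1.39 -0.38] F [ 1.4 -2.7 -2.9] gap 0.0205
chk [ 0. -0.  0.]
shift [0.0239, 0.0002, 0.0045] turn [-0.0028, -0.2024, 0.0008] t 6.6 q [-0.64  0.12  1.71  0.22  1.39 -0.38] F [ 1.4 -2.7 -2.9] gap 0.0205
```

Call:
apply_moves([
  [0.9,[0.004,0,0.001],[0,-0.035,0]],
  [0.9,[0.008,0,0.0015],[0,-0.07,0]],
  [0.9,[0.012,0,0.002],[0,-0.1,0]],
  [0.9,[0.018,0,0.003],[0,-0.15,0]],
  [0.9,[0.0235,0,0.0045],[0,-0.197,0]],
  [0.9,[0.0235,0,0.0045],[0,-0.197,0]],
  [0.9,[0.0235,0,0.0045],[0,-0.197,0]],
])

```text
time: 7.18
ee_pos: [0.5683, -0.2522, 0.2049]
tcp_rot: [[0.303, 0.953, 0.008], [0.952, -0.303, 0.038], [0.038, -0.004, -0.999]]
ft_force: [1.6, -2.9, -3.6]
finger_gap: 0.0203
grasp_force: 118.5
```

```bash
cat > m2.py <<'E'
from h import *
t=grab("top"); s=grab("scene"); w=grab("wrist")
P=[near(cloud(d),B+[0,0,0.001],np.array([0,0,1.]),.09,.005,.3) for d in(t,s,w)]
for p in P: column([p])
gocol(B+[0,0,-.01],0,uc=(.037,0,-.9993),fc=(-.006,-.0008,.1285)); st=readout.read_state(); print(np.round(st["ft_torque"],2),st["ee_pos"].round(4),"F in foot axes",(st["ft_force"]@np.c_[XF,YF]).round(1))
E
python3 m2.py
```

```text
fit n 80 rms 0.0004 u [0.0043 0.0052 1.    ] foot [ 0.5661 -0.2551  0.0878] in tool: u [ 0.0454 -0.0013 -0.999 ] foot [-0.0075 -0.0007  0.1166]
fit n 284 rms 0.0015 u [0.0011 0.0048 1.    ] foot [ 0.568  -0.2545  0.087 ] in tool: u [ 0.044  -0.0041 -0.999 ] foot [-0.0063  0.0009  0.1174]
fit n 1395 rms 0.0002 u [8.0e-04 1.3e-03 1.0e+00] foot [ 0.5675 -0.2538  0.0881] in tool: u [ 0.0406 -0.0034 -0.9992] foot [-0.0058  0.0002  0.1163]
chk [ 0.  0. -0.]
shift [-0.0006, 0.0006, 0.0059] turn [-0.0037, -0.0022, 0.0004] t 7.33 q [-0.52  0.09  1.74  0.04  1.33 -0.22] F [ 2.5 -2.7 -4.5] gap 0.0209
[-0.6  -0.54 -0.03] [ 0.568  -0.2527  0.2046] F in foot axes [1.8 3.2]
```

Call:
apply_moves([
  [0.9,[-0.001,0.0008,0.003],[0,0,0]],
  [0.9,[-0.001,0.0008,0.006],[0,0,0]],
  [0.9,[-0.001,0.0008,0.009],[0,0,0]],
  [0.9,[-0.001,0.0008,0.012],[0,0,0]],
  [0.9,[-0.001,0.0008,0.012],[0,0,0]],
])

```text
time: 7.75
ee_pos: [0.5682, -0.253, 0.1911]
tcp_rot: [[0.304, 0.953, 0.006], [0.952, -0.304, 0.037], [0.038, -0.005, -0.999]]
ft_force: [0.7, -1.2, -7.2]
finger_gap: 0.0207
grasp_force: 118.4
```

```bash
python3 m2.py
```

```text
fit n 72 rms 0.0004 u [-0.0032  0.0033  1.    ] foot [ 0.5663 -0.2555  0.0906] in tool: u [ 0.0397 -0.0088 -0.9992] foot [-0.0069 -0.0007  0.1015]
fit n 248 rms 0.0015 u [-0.0081  0.0023  1.    ] foot [ 0.5681 -0.2545  0.0878] in tool: u [ 0.0372 -0.0132 -0.9992] foot [-0.0055  0.0008  0.1043]
fit n 1349 rms 0.0002 u [2.6e-03 5.0e-04 1.0e+00] foot [ 0.5675 -0.254   0.0881] in tool: u [ 0.0388 -0.0025 -0.9992] foot [-0.0052 -0.      0.104 ]
chk [ 0.  0. -0.]
shift [-0.0, 0.0001, -0.0064] turn [-0.0049, -0.0005, 0.0016] t 7.9 q [-0.52  0.1   1.75  0.04  1.31 -0.22] F [-2.  -0.2 -6.7] gap 0.0204
[-0.14 -0.02  0.02] [ 0.5684 -0.2529  0.1922] F in foot axes [ 0.8 -1.8]
```

Call:
apply_moves([
  [0.9,[-0.0002,0,0.005],[0,0,0]],
  [0.9,[-0.0004,0,0.01],[0,0,0]],
  [0.9,[-0.0006,0,0.015],[0,0,0]],
  [0.9,[-0.0008,0,0.02],[0,0,0]],
  [0.9,[-0.001,0,0.025],[0,0,0]],
  [0.9,[-0.0012,0,0.03],[0,0,0]],
  [0.9,[-0.0014,0,0.035],[0,0,0]],
  [0.9,[-0.0014,0,0.035],[0,0,0]],
])

```text
time: 8.57
ee_pos: [0.5682, -0.2531, 0.1561]
tcp_rot: [[0.303, 0.953, 0.007], [0.952, -0.304, 0.037], [0.037, -0.005, -0.999]]
ft_force: [0.6, -0.4, -6.6]
finger_gap: 0.0203
grasp_force: 118.2
```

```bash
python3 m2.py
```

```text
fit n 41 rms 0.0004 u [ 7.0e-04 -8.5e-03  1.0e+00] foot [ 0.5663 -0.2551  0.0885] in tool: u [ 2.910e-02 -1.000e-04 -9.996e-01] foot [-0.005  -0.0014  0.0691]
fit n 165 rms 0.0017 u [-4.0e-04  7.2e-03  1.0e+00] foot [ 0.568  -0.2549  0.0865] in tool: u [ 0.0438 -0.0059 -0.999 ] foot [-0.0044  0.0001  0.0712]
fit n 1117 rms 0.0002 u [ 2.4e-03 -3.0e-04  1.0e+00] foot [ 0.5678 -0.2541  0.0869] in tool: u [ 0.0375 -0.001  -0.9993] foot [-0.0037 -0.0004  0.0708]
chk [ 0.  0. -0.]
shift [0.0015, -0.0004, -0.0408] turn [-0.0034, -0.0, 0.0016] t 8.72 q [-0.52  0.12  1.78  0.04  1.25 -0.22] F [-0.   0.4 -5.6] gap 0.0202
[-0.06  0.06  0.01] [ 0.5687 -0.2533  0.1578] F in foot axes [-0.3 -0.1]
```

Call:
apply_moves([
  [0.9,[-0.0001,0,0.003],[0,0,0]],
  [0.9,[-0.0002,0,0.006],[0,0,0]],
  [0.9,[-0.0002,0,0.008],[0,0,0]],
  [0.9,[-0.0002,0,0.008],[0,0,0]],
])

```text
time: 9.05
ee_pos: [0.5689, -0.2534, 0.1507]
tcp_rot: [[0.303, 0.953, 0.009], [0.952, -0.303, 0.036], [0.037, -0.002, -0.999]]
ft_force: [-2.0, -0.1, -0.5]
finger_gap: 0.0204
grasp_force: 119.6
```

Call:
apply_moves([
  [0.9,[0,0,0.001],[0,0,0]],
  [0.9,[0,0,0.002],[0,0,0]],
  [0.9,[0,0,0.002],[0,0,0]],
])

```text
time: 9.3
ee_pos: [0.5691, -0.2536, 0.1507]
tcp_rot: [[0.303, 0.953, 0.009], [0.952, -0.303, 0.035], [0.036, -0.002, -0.999]]
ft_force: [-4.5, 1.3, 8.0]
finger_gap: 0.0206
grasp_force: 120.4
```

```bash
cat > m3.py <<'E'
from h import *
for n in("top","wrist","scene"):
    q=near(cloud(grab(n)),B,np.array([0,0,1.]),.009,.08,.2); q=q[q[:,2]<.24]; print(n,len(q),np.percentile(q[:,2],[50,90,98]).round(4) if len(q) else 0)
st=readout.read_state(); print(st["ft_force"].round(1),st["ee_pos"].round(4),st["time"])
E
python3 m3.py; python3 m2.py
```

```text
top 0 0
wrist 1688 [0.1997 0.2007 0.2377]
scene 33 [0.2009 0.2347 0.2389]
[-4.3  0.5  6.2] [ 0.5691 -0.2536  0.1507] 9.45
fit n 33 rms 0.0004 u [0.0164 0.0034 0.9999] foot [ 0.567  -0.2559  0.0897] in tool: u [ 0.0444  0.0128 -0.9989] foot [-0.005  -0.0012  0.0609]
fit n 146 rms 0.0015 u [-0.0053 -0.0044  1.    ] foot [ 0.569  -0.2547  0.0883] in tool: u [ 0.0303 -0.0055 -0.9995] foot [-0.0034  0.0003  0.0623]
fit n 1043 rms 0.0002 u [ 0.0038 -0.001   1.    ] foot [ 0.5682 -0.2544  0.0869] in tool: u [ 0.0363  0.0021 -0.9993] foot [-0.0033 -0.0005  0.0638]
chk [ 0.  0. -0.]
shift [0.0019, -0.0009, -0.0479] turn [-0.0019, 0.0008, 0.0018] t 9.6 q [-0.52  0.13  1.78  0.04  1.24 -0.22] F [-3.5  1.4  8.4] gap 0.0205
[0.45 1.2  0.06] [ 0.5691 -0.2536  0.1507] F in foot axes [-0.2 -3.7]
```

The column is home: its top is at 0.200 m and it presses on the floor. I release it, then back off.

Call:
apply_moves([
  [0.4,[0,0,0],[0,0,0]],
  [0.4,[0,0,0],[0,0,0]],
  [0.4,[0,0,0],[0,0,0]],
  [0.4,[0,0,0],[0,0,0]],
  [0.4,[0,0,0],[0,0,0]],
  [0.4,[0,0,0],[0,0,0]],
])

```text
time: 10.1
ee_pos: [0.5687, -0.2531, 0.1476]
tcp_rot: [[0.303, 0.953, 0.008], [0.952, -0.303, 0.036], [0.037, -0.003, -0.999]]
ft_force: [0.4, -0.3, 0.4]
finger_gap: 0.0513
grasp_force: 0.0
```

```bash
python3 m3.py
```

```text
top 0 0
wrist 1723 [0.1997 0.2004 0.2324]
scene 29 [0.1985 0.2247 0.2363]
[-0.6 -0.1 -0.2] [ 0.5686 -0.2531  0.1476] 10.25
```

Call:
apply_moves([
  [0.4,[0.0015,0,-0.03],[0,0,0]],
  [0.4,[0.003,0,-0.07],[0,0,0]],
  [0.4,[0.0045,0,-0.11],[0,0,0]],
  [0.4,[0.0045,0,-0.12],[0,0,0]],
])

```text
time: 10.58
ee_pos: [0.5716, -0.2545, 0.2763]
tcp_rot: [[0.303, 0.953, 0.019], [0.952, -0.303, 0.03], [0.035, 0.008, -0.999]]
ft_force: [1.4, -0.8, 1.5]
finger_gap: 0.0515
grasp_force: 0.0
```

```bash
cat >> h.py <<'E'
H=np.array([.5884,-.1885,.107]); BAR=np.array([-.422,-.623,.658])
RH=rot(np.cross(AX,BAR),-AX)
E
python3 -c "
from h import *
go(H+.1*AX,RH)"
```

```text
shift [0.1315, -0.0047, 0.0996] turn [-0.0732, -0.7654, 0.2017] t 10.58 q [-0.52  0.04  1.66  0.04  1.44 -0.22] F [ 1.4 -0.8  1.5] gap 0.0515
```

Call:
apply_moves([
  [0.45,[0.04,0,0],[0,-0.08,0]],
  [0.45,[0.08,-0.002,0.02],[-0.02,-0.2,0.05]],
  [0.45,[0.12,-0.005,0.05],[-0.03,-0.3,0.08]],
  [0.45,[0.131,-0.005,0.08],[-0.04,-0.42,0.11]],
  [0.45,[0.131,-0.005,0.1],[-0.05,-0.54,0.14]],
  [0.45,[0.131,-0.005,0.1],[-0.06,-0.65,0.17]],
  [0.45,[0.131,-0.005,0.1],[-0.073,-0.765,0.202]],
  [0.45,[0.131,-0.005,0.1],[-0.073,-0.765,0.202]],
  [0.45,[0.131,-0.005,0.1],[-0.073,-0.765,0.202]],
  [0.45,[0.131,-0.005,0.1],[-0.073,-0.765,0.202]],
])

```text
time: 11.42
ee_pos: [0.6052, -0.1236, 0.1734]
tcp_rot: [[0.418, 0.884, -0.211], [0.632, -0.449, -0.631], [-0.652, 0.13, -0.747]]
ft_force: [-0.2, 0.4, 1.2]
finger_gap: 0.0472
grasp_force: 0.0
```

```bash
python3 - <<'E'
from h import *
d=grab("wrist"); cv2.imwrite("pics/wh.png",d["image"]); t=grab("top"); s=grab("scene")
for n,d in(("wrist",d),("top",t),("scene",s)):
    P=cloud(d); Q=near(P,H-.06*BAR,BAR,.016,.01,.11); 
    try:
        p,u,r=cylfit(Q,H,BAR,.007); Q=near(P,p-.06*u,u,.012,0,.12); p,u,r=cylfit(Q,p,u,.007); tt=(Q-p)@u; lo,hi=np.percentile(tt,[1,99]); print(n,len(Q),"rms",r.std().round(4),"u",u.round(3),"mid",(p+u*(lo+hi)/2).round(4),"len",(hi-lo).round(4),"u.a",(u@AX).round(3))
    except Exception as e: print(n,e)
go(H-.019*AX,RH)
E
```

```text
wrist 1439 rms 0.0008 u [-0.433 -0.617  0.657] mid [ 0.5897 -0.1872  0.1056] len 0.0752 u.a 0.007
top 116 rms 0.0016 u [-0.424 -0.63   0.651] mid [ 0.587  -0.1905  0.1083] len 0.0743 u.a -0.004
scene 141 rms 0.0018 u [-0.436 -0.611  0.661] mid [ 0.5904 -0.1874  0.1053] len 0.0754 u.a 0.013
shift [-0.0035, 0.0053, 0.1134] turn [-0.0088, -0.0029, 0.0046] t 11.57 q [-0.01  0.26  1.72 -0.69  1.47  0.7 ] F [ 0.5 -0.3  0.6] gap 0.0469
```

View pics/wh.png

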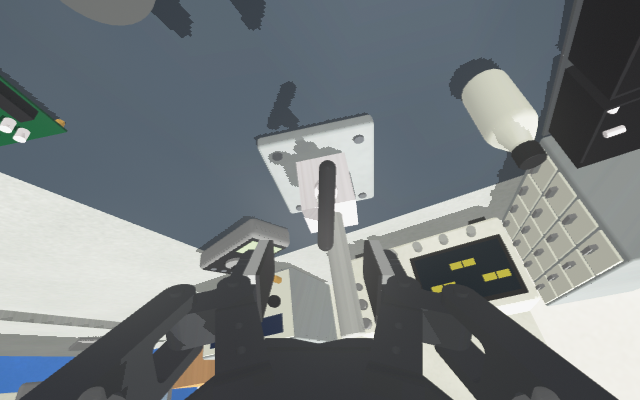

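The bar runs from (326,165) to (326,245), centred between the fingers (260 and 380), with the column behind at (345,270). I advance to the bar.

Call:
apply_moves([
  [0.45,[-0.001,0.002,0.03],[0,0,0]],
  [0.45,[-0.002,0.004,0.06],[0,0,0]],
  [0.45,[-0.003,0.005,0.085],[0,0,0]],
  [0.45,[-0.003,0.005,0.085],[0,0,0]],
])

```text
time: 11.9
ee_pos: [0.5863, -0.184, 0.1087]
tcp_rot: [[0.416, 0.882, -0.219], [0.63, -0.454, -0.63], [-0.656, 0.124, -0.745]]
ft_force: [-1.2, 0.3, -0.3]
finger_gap: 0.0472
grasp_force: 0.0
```

```bash
python3 - <<'E'
from h import *
H=H+[.0008,.0003,-.0005]
go(H-.019*AX,RH)
E
```

```text
shift [0.0, 0.0045, 0.0227] turn [-0.0164, 0.001, 0.0079] t 11.9 q [-0.1   0.3   1.79 -0.73  1.33  0.71] F [-1.2  0.3 -0.3] gap 0.0472
```

Call:
apply_moves([
  [0.45,[0,0.0045,0.012],[-0.016,0,0.008]],
  [0.45,[0,0.0045,0.0225],[-0.016,0,0.008]],
  [0.45,[0,0.0045,0.0225],[-0.016,0,0.008]],
  [0.45,[0,0.0045,0.0225],[-0.016,0,0.008]],
])

```text
time: 12.23
ee_pos: [0.589, -0.1977, 0.0963]
tcp_rot: [[0.425, 0.883, -0.198], [0.627, -0.445, -0.639], [-0.653, 0.147, -0.743]]
ft_force: [-0.2, 0.4, -1.0]
finger_gap: 0.0469
grasp_force: 0.0
```

```bash
python3 - <<'E'
from h import *
H=H+[.0008,.0003,-.0005]
go(H-.019*AX,RH)
d=grab("wrist"); P=cloud(d); p,u=H,BAR
for _ in range(2):
    Q=near(P,p-.06*u,u,.012,0,.12); p,u,r=cylfit(Q,p,u,.007)
s=readout.read_state(); R=np.array(s["tcp_rot"]); print("bar in tool: u",(R.T@u).round(3),"p",(R.T@(p-s["ee_pos"])).round(4), s["ft_torque"].round(3),(s["ft_torque"]@R[:,2]).round(3))
E
```

```text
shift [-0.0007, -0.0027, 0.0053] turn [0.0059, -0.0011, -0.0013] t 12.23 q [-0.12  0.31  1.8  -0.75  1.29  0.72] F [-0.2  0.4 -1. ] gap 0.0469
bar in tool: u [-1.    -0.011 -0.008] p [-0.0008 -0.003  -0.0133] [ 0.279 -0.142  0.045] 0.002
```

Call:
apply_moves([
  [0.45,[0,-0.0028,0.0045],[0.006,0,0]],
  [0.45,[0,-0.0028,0.0045],[0.006,0,0]],
  [0.9,[0,-0.0028,0.0045],[0.006,0,0]],
  [0.9,[0,-0.0028,0.0045],[0.006,0,0]],
  [0.9,[0,-0.0028,0.0045],[0.006,0,0]],
  [0.9,[0,-0.0028,0.0045],[0.006,0,0]],
  [0.9,[0,-0.0028,0.0045],[0.006,0,0]],
], grip_force=60)

```text
time: 12.87
ee_pos: [0.5864, -0.199, 0.0924]
tcp_rot: [[0.425, 0.883, -0.202], [0.628, -0.448, -0.637], [-0.653, 0.144, -0.744]]
ft_force: [1.7, 0.9, -0.4]
finger_gap: 0.0122
grasp_force: 58.5
```

```bash
cat > m4.py <<'E'
from h import *
s=readout.read_state(); R=np.array(s["tcp_rot"]); H=H+[.0008,.0003,-.0005]
x=R[:,0]; e=-(RH[:,0]); print("turned",np.arctan2(x@RH[:,1],x@RH[:,0]).round(3),"tilt",np.arccos(-R[:,2]@AX).round(3),"torque z",(s["ft_torque"]@R[:,2]).round(3),"F tool",(R.T@s["ft_force"]).round(1),"T tool",(R.T@s["ft_torque"]).round(2),"tcp off axis",(RH.T@(s["ee_pos"]-H+.019*AX)).round(4),"gap",round(s["finger_gap"],4),"q",s["q"].round(2))
E
python3 m4.py
```

```text
turned 0.001 tilt 0.017 torque z 0.085 F tool [ 1.6  1.  -0.6] T tool [-0.07  0.44  0.09] tcp off axis [ 0.0013  0.0004 -0.0011] gap 0.0122 q [-0.12  0.31  1.81 -0.75  1.28  0.72]
```

Call:
apply_moves([
  [0.9,[0,0,0.0003],[0,0,0.1]],
  [0.9,[0,0,0.0007],[0,0,0.2]],
  [0.9,[0,0,0.001],[0,0,0.3]],
  [0.9,[0,0,0.0013],[0,0,0.4]],
  [0.9,[0,0,0.0017],[0,0,0.5]],
  [0.9,[0,0,0.002],[0,0,0.6]],
  [0.9,[0,0,0.002],[0,0,0.6]],
])

```text
time: 13.45
ee_pos: [0.5867, -0.2008, 0.0913]
tcp_rot: [[0.85, 0.487, -0.2], [0.265, -0.723, -0.638], [-0.456, 0.489, -0.744]]
ft_force: [4.8, -1.9, -0.8]
finger_gap: 0.0123
grasp_force: 58.4
```

```bash
python3 m4.py
```

```text
turned 0.603 tilt 0.018 torque z 0.098 F tool [3.9 3.3 0.9] T tool [-0.36  0.74  0.1 ] tcp off axis [0.001  0.0013 0.0008] gap 0.0123 q [-0.12  0.31  1.81 -0.76  1.28  1.33]
```

Call:
apply_moves([
  [0.9,[0,0,0.0003],[0,0,0.1]],
  [0.9,[0,0,0.0007],[0,0,0.2]],
  [0.9,[0,0,0.001],[0,0,0.3]],
  [0.9,[0,0,0.0013],[0,0,0.4]],
  [0.9,[0,0,0.0013],[0,0,0.4]],
  [0.9,[0,0,0.0013],[0,0,0.4]],
])

```text
time: 13.95
ee_pos: [0.5867, -0.202, 0.0908]
tcp_rot: [[0.972, 0.122, -0.2], [-0.035, -0.769, -0.638], [-0.231, 0.628, -0.743]]
ft_force: [5.7, -3.8, 0.7]
finger_gap: 0.0121
grasp_force: 58.5
```

```bash
python3 m4.py; python3 m4.py
```

```text
turned 0.999 tilt 0.018 torque z 0.026 F tool [5.5 4.  0.8] T tool [-0.21  0.85  0.03] tcp off axis [0.0006 0.0018 0.002 ] gap 0.0121 q [-0.12  0.32  1.81 -0.76  1.28  1.72]
turned 0.999 tilt 0.018 torque z 0.026 F tool [5.5 4.  0.8] T tool [-0.21  0.85  0.03] tcp off axis [0.0006 0.0018 0.002 ] gap 0.0121 q [-0.12  0.32  1.81 -0.76  1.28  1.72]
```

Call:
apply_moves([
  [0.9,[0,0,0.0003],[0,0,0.1]],
  [0.9,[0,0,0.0007],[0,0,0.2]],
  [0.9,[0,0,0.0007],[0,0,0.2]],
])

```text
time: 14.2
ee_pos: [0.5866, -0.2025, 0.0905]
tcp_rot: [[0.977, -0.077, -0.2], [-0.189, -0.746, -0.639], [-0.1, 0.662, -0.743]]
ft_force: [5.7, -4.0, 1.2]
finger_gap: 0.0118
grasp_force: 58.6
```

```bash
python3 m4.py
```

```text
turned 1.202 tilt 0.018 torque z -0.016 F tool [6.2 3.3 0.6] T tool [-0.09  0.89 -0.02] tcp off axis [0.0004 0.0019 0.0026] gap 0.0118 q [-0.12  0.32  1.81 -0.76  1.28  1.93]
```

Call:
apply_moves([
  [0.9,[0,0,0.0003],[0,0,0.1]],
  [0.9,[0,0,0.0003],[0,0,0.1]],
  [0.9,[0,0,0.0003],[0,0,0.1]],
])

```text
time: 14.45
ee_pos: [0.5866, -0.2027, 0.0903]
tcp_rot: [[0.965, -0.171, -0.2], [-0.26, -0.724, -0.639], [-0.035, 0.668, -0.743]]
ft_force: [3.7, -4.6, 0.9]
finger_gap: 0.0122
grasp_force: 58.7
```

```bash
python3 m4.py
```

```text
turned 1.299 tilt 0.018 torque z 0.047 F tool [4.8 3.3 1.5] T tool [0.03 0.86 0.05] tcp off axis [0.0004 0.0019 0.0028] gap 0.0122 q [-0.13  0.32  1.81 -0.76  1.28  2.02]
```

```bash
cat > m5.py <<'E'
from h import *
T=[]
for i in range(12):
    d=grab("wrist"); s=readout.read_state(); R=np.array(s["tcp_rot"]); T.append(np.r_[R.T@s["ft_torque"],R.T@s["ft_force"]])
print("mean T,F tool",np.mean(T,0).round(3),"sd",np.std(T,0).round(3))
P=cloud(d); Hn=s["ee_pos"]-R[:,2]*.018
u=R[:,0]; p=Hn
for _ in range(2):
    Q=near(P,p-.06*u,u,.012,0,.12); p,u,r=cylfit(Q,p,u,.007)
print(len(Q),r.std().round(4),"bar in tool",(R.T@u).round(3),"bar turn from start",np.arccos(abs(u@(RH[:,0]))).round(3),"p",(R.T@(p-s["ee_pos"])).round(4),s["time"])
E
python3 m5.py; python3 m4.py
```

```text
mean T,F tool [0.05  0.876 0.022 5.575 2.992 0.735] sd [0.034 0.023 0.029 0.381 0.58  0.51 ]
4480 0.0012 bar in tool [1.    0.003 0.014] bar turn from start 1.302 p [ 0.     -0.0003 -0.018 ] 15.05
turned 1.299 tilt 0.018 torque z 0.007 F tool [5.6 3.9 0. ] T tool [-0.02  0.9   0.01] tcp off axis [0.0004 0.0019 0.0029] gap 0.0123 q [-0.13  0.32  1.81 -0.76  1.28  2.02]
```

Call:
apply_moves([
  [0.9,[0,0,0.0002],[0,0,0.05]],
  [0.9,[0,0,0.0003],[0,0,0.1]],
  [0.9,[0,0,0.0005],[0,0,0.15]],
  [0.9,[0,0,0.0005],[0,0,0.15]],
  [0.9,[0,0,0.0005],[0,0,0.15]],
])

```text
time: 15.47
ee_pos: [0.5865, -0.2031, 0.0902]
tcp_rot: [[0.929, -0.313, -0.2], [-0.366, -0.677, -0.639], [0.065, 0.666, -0.743]]
ft_force: [3.6, -4.7, 1.4]
finger_gap: 0.0122
grasp_force: 58.9
```

```bash
python3 m5.py; python3 m4.py
```

```text
mean T,F tool [ 0.112  0.808 -0.074  5.376  2.747  0.147] sd [0.025 0.028 0.024 0.37  0.59  0.403]
4480 0.0012 bar in tool [ 1.    -0.001  0.014] bar turn from start 1.448 p [-0.     -0.0002 -0.0179] 16.0667
turned 1.449 tilt 0.018 torque z -0.03 F tool [6.  3.5 0.4] T tool [ 0.08  0.81 -0.03] tcp off axis [0.0002 0.002  0.0032] gap 0.0122 q [-0.13  0.32  1.81 -0.76  1.28  2.17]
```

The resisting torque has risen by about 0.17 N m above the drag, so it is firm at roughly 1.5–1.65 rad. I release and back off along the screw axis.

Call:
apply_moves([
  [0.6,[0,0,0],[0,0,0]],
  [0.6,[0,0,0],[0,0,0]],
  [0.6,[0,0,0],[0,0,0]],
  [0.6,[0,0,0],[0,0,0]],
  [0.6,[0,0,-0.02],[0,0,0]],
  [0.6,[0,0,-0.05],[0,0,0]],
  [0.6,[0,0,-0.08],[0,0,0]],
  [0.6,[0,0,-0.12],[0,0,0]],
  [0.6,[0,0,-0.12],[0,0,0]],
  [0.6,[0,0,-0.12],[0,0,0]],
])

```text
time: 16.9
ee_pos: [0.6108, -0.1245, 0.1801]
tcp_rot: [[0.928, -0.316, -0.199], [-0.367, -0.678, -0.637], [0.067, 0.664, -0.745]]
ft_force: [0.0, -0.7, 0.6]
finger_gap: 0.0341
grasp_force: 0.0
```

```bash
python3 - <<'E'
from h import *
t=grab("top"); s=grab("scene"); w=grab("wrist")
a=cv2.resize(s["image"][150:230,180:270],None,fx=4.4,fy=4.4,interpolation=cv2.INTER_CUBIC)
c=np.zeros((400,396+400,3),np.uint8); c[:352,:396]=a; c[:250,396:]=cv2.resize(w["image"],(400,250))
cv2.imwrite("pics/end.png",c)
for n,d in(("scene",s),("wrist",w)):
    P=cloud(d); p=B+[0,0,.06]; u=np.array([0,0,1.])
    for _ in range(3): Q=near(P,p,u,.016,-.05,.058); p,u,r=cylfit(Q,p,u)
    Q=near(P,B+[0,0,0],u,.015,.02,.2); print(n,len(Q),"u",u.round(4),"p",p.round(4),"top z",np.percentile(Q[:,2],[95,99]).round(4))
    Q=near(P,H-.003*AX,AX,.045,-.012,.015); Q=Q[np.linalg.norm(Q-p-u*((Q-p)@u)[:,None],axis=1)>.016]; _,S,V=np.linalg.svd(Q-Q.mean(0),full_matrices=False); print("bar turn",np.arccos(abs(V[0]@BAR)).round(3),S.round(3))
E
```

```text
scene 271 u [-0.0106  0.0045  0.9999] p [ 0.5674 -0.256   0.14  ] top z [0.1992 0.2004]
bar turn 1.414 [0.255 0.045 0.027]
wrist 2829 u [-0.0077  0.0033  1.    ] p [ 0.5667 -0.2552  0.14  ] top z [0.1996 0.2   ]
bar turn 1.414 [0.817 0.145 0.062]
```

View pics/end.png

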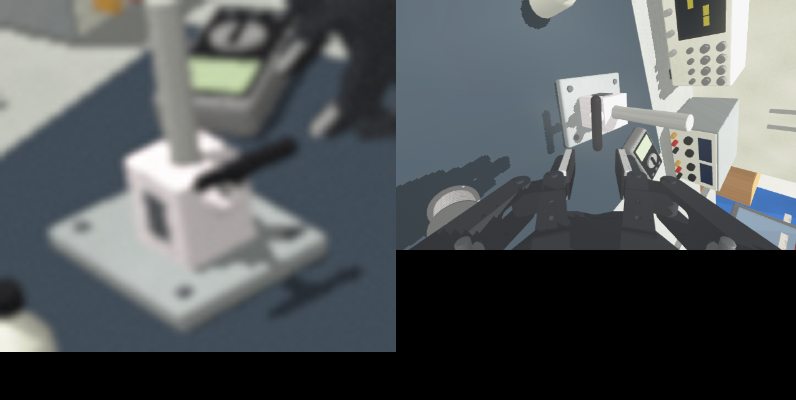

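The column stands upright in the block at crop (170,80), with its top at 0.200 m. The bar has turned to about 1.41 rad, at (245,165), and the gripper is clear.

```bash
python3 -c "
from bench import bot
print(bot.job_done())"
```

```text
the job is handed in; nothing more can be done
None
```

I set the column fully home in the bore, let it go, turned the T-handle about 1.4 rad until it felt firm, backed the gripper clear and handed the job in; no verdict was returned, and the clamp force is inferred from torque and angle, not measured.

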